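Strip the moulding caps off cured coils on an index table

ROBOT

A 6-joint arm with a two-finger parallel gripper is mounted at the origin on the work surface. World frame = base frame: x ahead of the robot, y to its left, z up, the work surface at z = 0. Lengths are in mm, angles in rad, forces in N, time in s.
With the tool pointing down it reaches from about 300 to 775 mm from the base axis. Payload 14.6 kg.
Tool frame: the origin (TCP) lies at the very end of the fingers, on their centre line; the grasp point (between the pads) lies 19 mm behind it; z points along the fingers, y is the direction in which the jaws open and shut (so a half turn about z gives the same grasp; the last joint's range is limited). The gripper opens to 94 mm and grips with 3 to 60 N. Pads are 16 mm wide; open, the fingers measure 119 mm over their backs; the gripper's body (75 mm by 177 mm) begins 78 mm behind the grasp point.
Start: joints at [1.256, 0.3, 1.521, -0, 1.321, -0.067], TCP at [134.897, 533.19, 205.446] pointing down, gripper open.
Joint ranges: [-3.03, 3.03], [-0.79, 2.21], [0.23, 2.52], [-1.04, 4.18], [0, 3.07], [-2.55, 2.55]. Speed limits (rad/s): [2.22, 2.22, 2.57, 3.14, 3.14, 3.14].

INTERFACE

Orientations are given as [roll, pitch, yaw] about the fixed x, y, z axes, in that order (R = Rz(yaw) Ry(pitch) Rx(roll)).
In Python, from cell import manip gives the robot as it stands.
- The arm moves only by the shell command python3 -m inch 'ROWS' [FORCE]. ROWS is a JSON object of lists of equal length, an entry for each row: "grip": the opening, from -1 (shut) to 1 (fully open), so that 0 is half open; "travel": the shift along the world's x, y, z in cm, a list of three; "turn": the turn, a rotation vector about the world's x, y, z in degrees, a list of three. A call has 1 to 10 rows; each row is the pose to reach, as a shift and turn from the pose measured when the call began; what a row does not reach only later rows make up. A row lasts 1/8 s, in which the tool goes at most 62.5 mm and 10.7 degrees, less where a joint would pass 70% of its speed; a pose out of reach is approached as far as the arm can. A call with a gripper value outside its range is refused whole. The fingers move at their own pace and stop on an object; FORCE is the grip in N (left out, the last holds). Time passes only in rows, so rows that repeat a pose let the fingers close. It gives the time, the measured TCP pose, the force and the opening at its end, in the units of the state.
- manip.read_state(): the state, without advancing time (a new reading comes with each control period).
- manip.camera(name): name is "scene" or "top"; returns (picture, depth): 420x560x3 uint8, red, green, blue; 420x560 float32, mm along the optical axis (not along the pixel's ray), 0 where there is no reading.
- manip.calibration(name): a dict with "fx", "fy", "cx", "cy" (pixels), "world_from_camera" (4x4, takes a point from camera to world coordinates). Camera axes: x right, y up, looking along -z (the intrinsics and any distortion apply to the point x, -y, -z); pixel columns grow to the right and rows downward; lengths in mm; the calibration is good to about 2 mm. A picture is of the moment at which its call begins. calibration takes no time and is no camera call.
- manip.sign_off(): hands the job in, once; it reports no verdict.
Trained networks look in the newest picture that a camera, given by its name, has taken for a name from the list of things; names that differ only in an ending like _2 or _b are one class to them, and where a whole thing is asked for, a point or a joint stands for the part that bears it (a point fixed in the world has none). Each returns a list of dicts, best first, with "p" (0 to 1); they miss things now and then, are a little off and sometimes report something else, mostly with a low value. They report only what shows in the picture. A call takes as long as a camera call. They do not tell look-alikes from the thing itself.
- manip.look_for(camera, label): "bbox" ([left, top, right, bottom] in pixels, round what is visible of it).
The state is a dict: "clock": time; "joints": joint angles; "qd": joint speeds; "effort": joint torques, N m; "eef_pos": TCP position; "eef_rot": TCP orientation; "wrist_force": force on the tool from outside, world axes, zero at the start; "moment": the same for the moment, N m; "finger_gap": finger opening in mm.
Only numpy, scipy, OpenCV 4.12 (cv2) and the standard library are available. Lean on these libraries where they do the work, as an engineer would, in place of code of your own. Each camera call takes 0.05 s, during which the arm holds its last target.

TASK

Some of the coils on the index table still have their steel moulding caps stuck on: turn the table by its pins so that each capped coil in turn clicks home under the fork, which holds the coil down, lift its cap straight off so that no coil ever comes up with its cap, and stand every cap upright, open end down, on the floor of the grey wash tray. Finish with all coils still seated in their pockets and the table clicked home with its empty pocket under the fork again, and leave the other things on the bench alone.

Things in the scene. Friction and masses are not known exactly. Their poses are not given: they have to be found in the camera images.
- fork (a point): Middle of the fixed steel fork's slot, on the index table's upper face, 100 mm from its axis; x points outward, z up. One flat prong reaches in from the outer post (70 to 90 mm out), one out from the centre column: slot 54 mm wide along x, prongs 8 to 14 mm above the table, so they catch a coil's flange (2 mm play) while its cap stands free in the slot. Fixed, placed anew each run.
- turret (a joint): Angle of the index table (rad), anticlockwise from above; 0 at the start. Turns endlessly both ways; spring detents every 72 deg (1.2566 rad), each with a pocket exactly at the fork, pull in from 3 deg off; some 5 N at a pin leaves one. To turn it, pinch or push a drive pin: five upright steel pins 12 mm thick, tops 58 mm above the disc, 100 mm from the axis, midway between pockets.
- stripper: The fixture's fixed base. Origin on the index table's vertical axis at bench height; x points to the fork, z up. The aluminium disc is 300 mm across, upper face 50 mm above the bench; the centre column (radius 28 mm) ends 66 mm above the bench, coils with caps and the pins higher: 116 and 108 mm.
- tray_in (a point): Loose grey plastic wash tray, 230 x 150 mm outside (long side along its x), 22 mm high, walls and floor 4 mm thick: inside 222 x 142 mm, rim 18 mm above the inner floor. About 0.9 kg. This point is the middle of the inner floor, z up. It may get knocked aside.
- pocket0 (a point): The empty pocket of the index table, starting under the fork: this point is its middle, on the table's upper face. The five pockets lie 100 mm from the axis, 72 degrees apart, pocket0 to pocket4 anticlockwise; each is bounded by four 5 mm high stops.
- pocket1 (a point): Middle of the index table's pocket 1, on the table's upper face; coil1 stands in it.
- pocket2 (a point): Middle of the index table's pocket 2, on the table's upper face; coil2 stands in it.
- pocket3 (a point): Middle of the index table's pocket 3, on the table's upper face; coil3 stands in it.
- pocket4 (a point): Middle of the index table's pocket 4, on the table's upper face; coil4 stands in it.
- coil1_c (a point): Coil standing loose in pocket1: round black base flange 66 mm in diameter and 6 mm thick, copper winding 37 mm in diameter above it, 50 mm tall over all, 150 g. This point is on its centre line, 25 mm above its underside, z up.
- coil2_c (a point): Coil standing loose in pocket2: round black base flange 66 mm in diameter and 6 mm thick, copper winding 37 mm in diameter above it, 50 mm tall over all, 150 g. This point is on its centre line, 25 mm above its underside, z up.
- coil3_c (a point): Coil standing loose in pocket3: round black base flange 66 mm in diameter and 6 mm thick, copper winding 37 mm in diameter above it, 50 mm tall over all, 150 g. This point is on its centre line, 25 mm above its underside, z up.
- coil4_c (a point): Coil standing loose in pocket4: round black base flange 66 mm in diameter and 6 mm thick, copper winding 37 mm in diameter above it, 50 mm tall over all, 150 g. This point is on its centre line, 25 mm above its underside, z up.
- cap1_c (a point): Moulding cap of coil1 (absent in some runs: the coil is bare): steel can upside down, 46 mm wide, 60 mm tall, wall 3 mm, flat closed top, 90 g. Stands over the coil, rim on its flange, and sticks on it with some 5 N (more than the coil's weight) for 25 mm of lift; clear of it after 44 mm. Point on its axis, 30 mm above the open rim; z points to the closed end.
- cap2_c (a point): Moulding cap of coil2 (absent in some runs: the coil is bare): steel can upside down, 46 mm wide, 60 mm tall, wall 3 mm, flat closed top, 90 g. Stands over the coil, rim on its flange, and sticks on it with some 5 N (more than the coil's weight) for 25 mm of lift; clear of it after 44 mm. Point on its axis, 30 mm above the open rim; z points to the closed end.
- cap3_c (a point): Moulding cap of coil3 (absent in some runs: the coil is bare): steel can upside down, 46 mm wide, 60 mm tall, wall 3 mm, flat closed top, 90 g. Stands over the coil, rim on its flange, and sticks on it with some 5 N (more than the coil's weight) for 25 mm of lift; clear of it after 44 mm. Point on its axis, 30 mm above the open rim; z points to the closed end.
- cap4_c (a point): Moulding cap of coil4 (absent in some runs: the coil is bare): steel can upside down, 46 mm wide, 60 mm tall, wall 3 mm, flat closed top, 90 g. Stands over the coil, rim on its flange, and sticks on it with some 5 N (more than the coil's weight) for 25 mm of lift; clear of it after 44 mm. Point on its axis, 30 mm above the open rim; z points to the closed end.
- mug: White mug: a bystander, 76 mm across, 90 mm tall; origin at its underside.
- screwdriver: Screwdriver lying on the bench: a bystander; origin at its underside.
- spool: Black spool of copper wire, 64 mm across, 50 mm tall: a bystander; origin at its underside.
- jar: Amber glass jar, 68 mm across, 85 mm tall: a bystander; origin at its underside.
- tape: Roll of paper tape, 84 mm across, 22 mm tall: a bystander; origin at its underside.
There are look-alikes about, which are no part of the job. What is shaped like the part that bears coil2_c but purple is not meant.

How it is judged:
By the outcome, as a careful person would: the job done as asked, in the order asked, and still so for the second after the job is handed in, with the robot touching nothing.
Of cap1, cap2, cap3, cap4 only 2 to 3 are there at a start; the rules pass over those that are not, and their reading is None.
At some moment in a run one of tray may be knocked a few centimetres aside while the robot is not near it.
It also fails if it takes over 210 s, if anything falls off the work surface, if the arm or the gripper's body presses on something with over 40 N, if the wrist force passes 120 N, or if a joint passes its speed limit or range.

## Working session

There is one attempt and no reset: what is moved stays moved. The work goes in short steps, Python scripts to look and compute and a shell command to move; the robot and the scene stay as the last step left them, time stands still between calls to the robot, and variables do not carry over. Pictures are saved under pics/ and viewed, and the job is handed in when it is done.

```bash
ls; mkdir -p pics; cat > h.py <<'E'
import numpy as np, cv2
from cell import manip
def snap(cam,fn):
    p,d=manip.camera(cam); cv2.imwrite('pics/'+fn,cv2.cvtColor(p,cv2.COLOR_RGB2BGR)); return p,d
def world(cam,d):
    c=manip.calibration(cam); T=np.array(c['world_from_camera'])
    v,u=np.mgrid[0:d.shape[0],0:d.shape[1]]
    P=np.stack([(u-c['cx'])/c['fx']*d,-(v-c['cy'])/c['fy']*d,-d],-1)
    W=P@T[:3,:3].T+T[:3,3]; W[d<=0]=np.nan; return W
def pix(cam,p):
    c=manip.calibration(cam); T=np.linalg.inv(np.array(c['world_from_camera'])); q=T[:3,:3]@np.array(p)+T[:3,3]
    return c['cx']+c['fx']*q[0]/-q[2], c['cy']-c['fy']*q[1]/-q[2]
E
python3 - <<'E'
from h import *
for n in('scene','top'):
    p,d=snap(n,n+'0.png'); c=manip.calibration(n); print(c)
    for l in ('cap1_c','stripper','tray_in','coil1_c','fork'):
        try: print(n,l,[(r['p'],[int(x) for x in r['bbox']]) for r in manip.look_for(n,l)])
        except Exception as e: print(l,e)
print(manip.read_state())
E
```

```text
pics
{'fx': 407.5125462108771, 'fy': 407.5125462108771, 'cx': 270.7917168725722, 'cy': 212.27274139743025, 'world_from_camera': array([[ 1.69948919e-01, -7.58107560e-01,  6.29595340e-01,
         1.26810578e+03],
       [ 9.85406055e-01,  1.36962911e-01, -1.01074566e-01,
        -2.35530531e+02],
       [-9.60581772e-03,  6.37584573e-01,  7.70320479e-01,
         9.86838295e+02],
       [ 0.00000000e+00,  0.00000000e+00,  0.00000000e+00,
         1.00000000e+00]])}
scene cap1_c [(0.62, [300, 196, 319, 222])]
scene stripper [(0.62, [222, 182, 324, 283])]
scene tray_in [(0.85, [391, 175, 442, 237])]
scene coil1_c []
scene fork [(0.84, [224, 182, 323, 286])]
{'fx': 515.876177891424, 'fy': 515.876177891424, 'cx': 275.6862659873953, 'cy': 209.09504129067665, 'world_from_camera': array([[ 2.11819673e-02,  9.90735639e-01, -1.34142528e-01,
         3.78536462e+02],
       [-9.99684298e-01,  1.91748995e-02, -1.62366387e-02,
        -1.22457819e+02],
       [-1.35140471e-02,  1.34444103e-01,  9.90829023e-01,
         1.36087787e+03],
       [ 0.00000000e+00,  0.00000000e+00,  0.00000000e+00,
 
[... 242 characters left out ...]
, [400, 239, 407, 314])]
{'clock': 0.6, 'joints': array([ 1.25642545e+00,  2.99882599e-01,  1.52099298e+00, -1.69843624e-05,
        1.32070977e+00, -6.66037896e-02]), 'qd': array([ 1.83253670e-03, -3.68487166e-05, -4.39735105e-04, -1.81011576e-03,
       -2.33170577e-03, -1.84445573e-04]), 'effort': array([-1.09987290e-03, -5.31494057e+01, -3.52821314e+01,  7.07770139e-02,
        2.15231068e-02, -2.68712932e-05]), 'eef_pos': array([134.88816397, 533.19296117, 205.45810458]), 'eef_rot': array([3.14158645e+00, 1.69061032e-05, 2.89382977e+00]), 'wrist_force': array([0.31085473, 0.0608928 , 0.55279558]), 'moment': array([-0.03758542,  0.0131857 ,  0.02792357]), 'finger_gap': 93.72981774817654}
```

View pics/scene0.png

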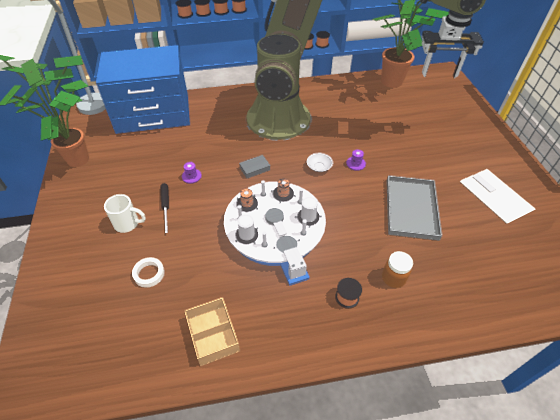

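View pics/top0.png

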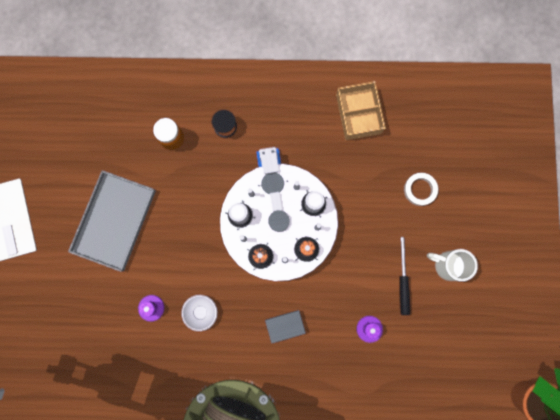

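```bash
python3 - <<'E'
from h import *
p=cv2.imread('pics/top0.png'); q=cv2.imread('pics/scene0.png')
a=cv2.resize(p[140:290,205:350],None,fx=4,fy=4,interpolation=cv2.INTER_CUBIC)
cv2.imwrite('pics/c1.png',a)
a=cv2.resize(q[165:300,210:340],None,fx=4,fy=4,interpolation=cv2.INTER_CUBIC)
cv2.imwrite('pics/c2.png',a)
E
```

```text
(no output)
```

View pics/c1.png

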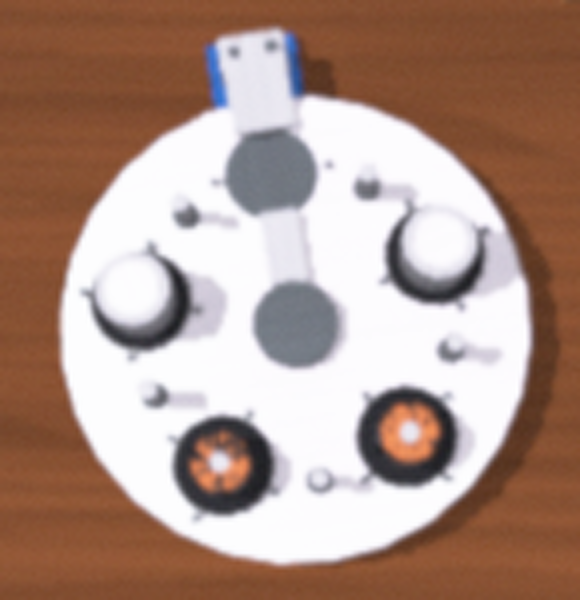

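View pics/c2.png

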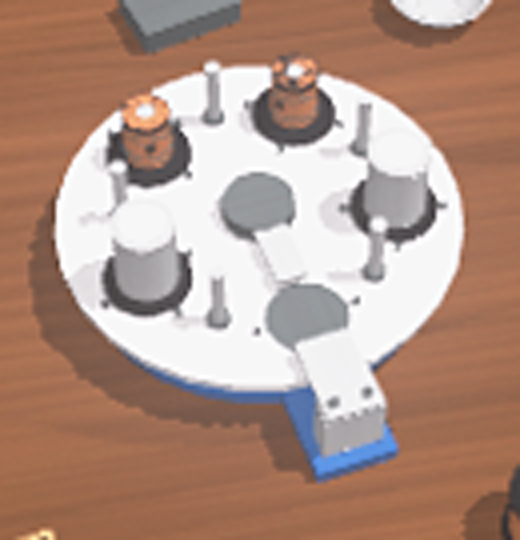

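```bash
cat >> h.py <<'E'
def rim(W,p,zlo,zhi,box):
    l,t,r,b=box; m=np.zeros(W.shape[:2],bool); m[t:b,l:r]=1
    return m&(W[...,2]>zlo)&(W[...,2]<zhi)
def stat(W,m):
    q=W[m]; (c,s,a)=cv2.minAreaRect(q[:,:2].astype(np.float32)); ce,ra=cv2.minEnclosingCircle(q[:,:2].astype(np.float32))
    return len(q),q.mean(0).round(1),np.median(q[:,2]).round(1),'rect',np.round(c,1),np.round(s,1),round(a,1),'circ',np.round(ce,1),round(ra,1)
E
python3 - <<'E'
from h import *
p,d=manip.camera('top'); W=world('top',d)
print('disc',stat(W,rim(W,p,44,56,(205,140,350,290))))
print('post',stat(W,rim(W,p,56,200,(252,140,285,172))))
print('col',stat(W,rim(W,p,60,75,(262,205,295,240))))
print('capL',stat(W,rim(W,p,110,125,(215,190,260,235))))
print('capR',stat(W,rim(W,p,110,125,(295,180,335,225))))
print('coilL',stat(W,rim(W,p,90,110,(240,235,280,275))))
print('coilR',stat(W,rim(W,p,90,110,(292,232,325,265))))
print('trayall',stat(W,rim(W,p,16,30,(60,160,165,280))))
print('trayfloor',stat(W,rim(W,p,1.5,9,(75,180,148,262))))
for b in [(235,225,255,248),(275,250,295,270),(310,218,328,236),(288,176,305,195),(243,185,262,202)]:
  print('pin',stat(W,rim(W,p,95,112,b)))
p,d=manip.camera('scene'); W=world('scene',d)
print('S capL',stat(W,rim(W,p,110,125,(290,190,325,225))))
print('S capR',stat(W,rim(W,p,110,125,(230,200,262,250))))
print('S tray',stat(W,rim(W,p,16,30,(380,170,450,245))))
print('S post',stat(W,rim(W,p,58,200,(280,240,312,283))))
print('S disc',stat(W,rim(W,p,44,56,(215,175,335,290))))
E
```

```text
disc (8044, array([ 521.9, -108.3,   49.7]), np.float64(49.6), 'rect', array([ 524.9, -108. ]), array([297.8, 298.2]), 54.7, 'circ', array([ 544.3, -108.2]), 169.1)
post (364, array([681.6, -80.4,  63.2]), np.float64(63.2), 'rect', array([680.4, -86.7]), array([65.6, 53.8]), 13.3, 'circ', array([680.2, -87.6]), 41.6)
col (415, array([ 528.1, -107.2,   65.3]), np.float64(65.3), 'rect', array([ 531.6, -108.8]), array([67.4, 53.2]), 1.1, 'circ', array([ 531.2, -103.7]), 36.1)
capL (270, array([538.3,  -9.2, 115.5]), np.float64(115.4), 'rect', array([555.7, -12.2]), array([43.5, 79.8]), 80.4, 'circ', array([554.8, -19.7]), 42.1)
capR (271, array([ 571.1, -195.3,  115.4]), np.float64(115.6), 'rect', array([ 574.9, -192.6]), array([120.2,  44.9]), 36.8, 'circ', array([ 566. , -180.6]), 60.6)
coilL (207, array([438.5, -60.1,  99.8]), np.float64(99.8), 'rect', array([454.2, -51.1]), array([83.8, 36.4]), 33.9, 'circ', array([452., -47.]), 42.5)
coilR (183, array([ 454.9, -179.8,   99. ]), np.float64(99.2), 'rect', array([ 454.9, -180.3]), array([34.5, 34.4]), 1.1, 'circ', array([ 455. , -179.
[... 1202 characters left out ...]
([45.8, 44.8]), 8.9, 'circ', array([540.4,  -8.1]), 24.1)
S capR (190, array([ 574.4, -195.8,  115.2]), np.float64(115.4), 'rect', array([ 555.3, -192.7]), array([44.2, 79.8]), 80.6, 'circ', array([ 554.2, -199.3]), 42.7)
S tray (394, array([535.2, 332.6,  20.8]), np.float64(20.9), 'rect', array([524.8, 331.4]), array([150.8, 237.3]), 71.3, 'circ', array([525., 331.]), 136.4)
S post (319, array([683.7, -80.2,  63.4]), np.float64(63.5), 'rect', array([682.9, -80.4]), array([65.5, 41.6]), 9.1, 'circ', array([682.7, -81.4]), 37.8)
S disc (4305, array([ 549.1, -111.3,   50. ]), np.float64(49.8), 'rect', array([ 526.2, -107.5]), array([297.4, 301.4]), 55.9, 'circ', array([ 544.7, -100.9]), 171.7)
```

```bash
python3 - <<'E'
from h import *
from scipy.optimize import least_squares
ob=[(36,592.7,-36.7),(108,477.2,-20.3),(180,426,-125.3),(252,510.6,-206.7),(324,612,-151.5),(72,540.2,-8.8),(288,572.7,-195.6),(144,437,-61),(216,454.9,-179.8)]
ob=np.array(ob)
f=lambda v:np.r_[v[0]+100*np.cos(v[2]+np.radians(ob[:,0]))-ob[:,1],v[1]+100*np.sin(v[2]+np.radians(ob[:,0]))-ob[:,2]]
r=least_squares(f,[524,-108,.17]);print(r.x,np.degrees(r.x[2]),r.fun.round(1))
c=r.x
for a in (0,36,72,108,180,252,288):
  t=c[2]+np.radians(a);print(a,(c[:2]+100*np.array([np.cos(t),np.sin(t)])).round(1),np.degrees(t).round(1))
E
```

```text
[ 5.24650460e+02 -1.07639614e+02  1.70256068e-01] 9.754954145073976 [ 1.7  0.9  0.1 -0.3  2.3 -1.2 -1.5 -2.  -0.   0.7  1.2  0.7  0.1 -0.4
  0.1 -0.5 -2.4  0.5]
0 [623.2 -90.7] 9.8
36 [594.4 -36. ] 45.8
72 [539.   -8.7] 81.8
108 [478.1 -19.1] 117.8
180 [ 426.1 -124.6] 189.8
252 [ 510.3 -206.6] 261.8
288 [ 571.2 -196.1] 297.8
```

```bash
python3 -m inch '{"grip":[-0.3,-0.3,-0.3,-0.3,-0.3,-0.3,-0.3,-0.3,-0.3,-0.3],"travel":[[3,-5,0],[7,-11,0],[11,-17,0],[14,-23,0],[18,-29,-1],[22,-35,-2],[25,-41,-3],[29,-47,-3],[32,-51,-4],[34.3,-55.2,-4]],"turn":[[0,0,-5],[0,0,-10],[0,0,-15],[0,0,-20],[0,0,-25],[0,0,-30],[0,0,-35],[0,0,-40],[0,0,-45],[0,0,-48]]}' 20
```

```text
clock: 1.95
eef_pos: [462.3, 6.1, 167.3]
eef_rot: [3.141, 0.0, 2.054]
wrist_force: [0.8, 0.8, 0.3]
finger_gap: 32.9
```

```bash
python3 -m inch '{"grip":[-0.3,-0.3,-0.3,-0.3],"travel":[[1.6,-2.5,-2],[1.6,-2.5,-2],[1.6,-2.5,-2],[1.6,-2.5,-2]],"turn":[[0,0,0],[0,0,0],[0,0,0],[0,0,0]]}' && python3 - <<'E'
from h import *
p,d=snap('scene','s1.png'); cv2.imwrite('pics/s1c.png',cv2.resize(p[150:300,200:350,::-1],None,fx=4,fy=4))
E
```

```text
clock: 2.45
eef_pos: [478.3, -18.1, 148.0]
eef_rot: [3.14, 0.001, 2.055]
wrist_force: [0.0, -0.2, -0.5]
finger_gap: 32.9
```

View pics/s1c.png

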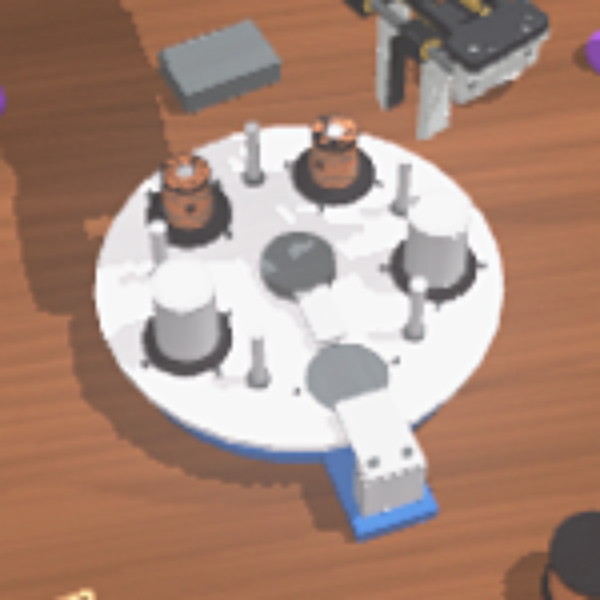

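```bash
python3 - <<'E'
from h import *
u=np.array(pix('scene',(478,-18,148)));print((u-[200,150])*4, (np.array(pix('scene',(478,-19,108)))-[200,150])*4)
E
```

```text
[406.42109127 117.70833766] [402.43779597 156.01752626]
```

```bash
python3 -m inch '{"grip":[-0.3,-0.3,-0.3,-0.3,-1,-1,-1,-1],"travel":[[0,-0.1,-3],[0,-0.1,-6],[0,-0.1,-6.8],[0,-0.1,-6.8],[0,-0.1,-6.8],[0,-0.1,-6.8],[0,-0.1,-6.8],[0,-0.1,-6.8]],"turn":[[0,0,0],[0,0,0],[0,0,0],[0,0,0],[0,0,0],[0,0,0],[0,0,0],[0,0,0]]}' 15
```

```text
clock: 3.5
eef_pos: [478.6, -19.2, 80.6]
eef_rot: [3.14, 0.001, 2.055]
wrist_force: [-1.9, -0.0, 6.8]
finger_gap: 11.6
```

```bash
cat >> h.py <<'E'
def arc(p,turn,n,c=(524.55,-107.7),R=100):
    p=np.array(p[:2]);c=np.array(c);v=p-c;a0=np.arctan2(v[1],v[0])
    print('angle',np.degrees(a0),'r',np.hypot(*v))
    for k in range(1,n+1):
        a=a0+np.radians(turn)*k/n; q=c+R*np.array([np.cos(a),np.sin(a)])-p
        print((q/10).round(2).tolist(),round(turn*k/n,1))
E
python3 -c "
from h import *
arc((478.6,-19.2),-36,8);print();arc((539.5,-8.8),-36,8)"
```

```text
angle 117.43874730106987 r 99.71786449779194
[0.7, 0.36] -4.5
[1.43, 0.64] -9.0
[2.19, 0.86] -13.5
[2.96, 1.01] -18.0
[3.73, 1.11] -22.5
[4.52, 1.15] -27.0
[5.3, 1.12] -31.5
[6.08, 1.04] -36.0

angle 81.40408856307901 r 100.02355972469687
[0.77, -0.15] -4.5
[1.53, -0.36] -9.0
[2.27, -0.62] -13.5
[2.98, -0.95] -18.0
[3.67, -1.33] -22.5
[4.33, -1.76] -27.0
[4.95, -2.24] -31.5
[5.53, -2.77] -36.0
```

```bash
python3 -m inch '{"grip":[-1,-1,-1,-1,-1,-1,-1,-1,-1,-1],"travel":[[0.7,0.36,0],[1.43,0.64,0],[2.19,0.86,0],[2.96,1.01,0],[3.73,1.11,0],[4.52,1.15,0],[5.3,1.12,0],[6.08,1.04,0],[6.08,1.04,0],[6.08,1.04,0]],"turn":[[0,0,-4.5],[0,0,-9],[0,0,-13.5],[0,0,-18],[0,0,-22.5],[0,0,-27],[0,0,-31.5],[0,0,-36],[0,0,-36],[0,0,-36]]}' 15
```

```text
clock: 4.75
eef_pos: [539.2, -8.4, 80.6]
eef_rot: [3.14, 0.001, 1.428]
wrist_force: [1.1, 5.0, -0.1]
finger_gap: 11.4
```

```bash
python3 -m inch '{"grip":[-1,-1,-1,-1,-1,-1,-1,-1,-1,-1],"travel":[[0.77,-0.17,0],[1.53,-0.38,0],[2.27,-0.65,0],[2.98,-0.98,0],[3.67,-1.36,0],[4.33,-1.8,0],[4.95,-2.27,0],[5.53,-2.8,0],[5.53,-2.8,0],[5.53,-2.8,0]],"turn":[[0,0,-4.5],[0,0,-9],[0,0,-13.5],[0,0,-18],[0,0,-22.5],[0,0,-27],[0,0,-31.5],[0,0,-36],[0,0,-36],[0,0,-36]]}' 15
python3 -m inch '{"grip":[-1,-0.3,-0.3,-0.3,-0.3,-0.3],"travel":[[0,0,0],[0,0,0],[0,0,0],[0,0,0],[0,0,3],[0,0,6]],"turn":[[0,0,0],[0,0,0],[0,0,0],[0,0,0],[0,0,0],[0,0,0]]}'
```

```text
clock: 6.0
eef_pos: [595.5, -35.8, 80.7]
eef_rot: [3.138, -0.002, 0.801]
wrist_force: [10.6, 5.9, -5.6]
finger_gap: 11.3
clock: 6.75
eef_pos: [595.3, -35.9, 141.3]
eef_rot: [3.138, -0.001, 0.801]
wrist_force: [0.1, 0.0, 0.2]
finger_gap: 32.8
```

```bash
python3 - <<'E'
from h import *
p,d=snap('scene','s2.png'); a=cv2.resize(p[150:300,200:350,::-1],None,fx=4,fy=4)
p2,d2=snap('top','t2.png'); b=cv2.resize(p2[140:290,205:355,::-1],None,fx=4,fy=4)
cv2.imwrite('pics/s2c.png',cv2.resize(np.hstack([a,b]),(800,400)))
E
```

```text
(no output)
```

View pics/s2c.png

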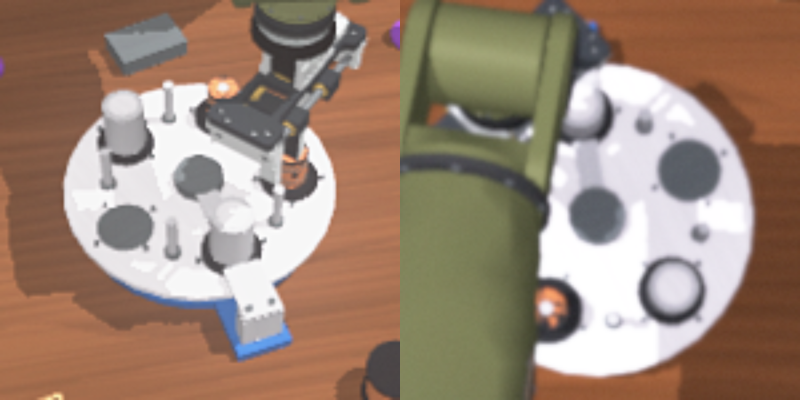

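```bash
python3 - <<'E'
from h import *
p,d=manip.camera('scene'); W=world('scene',d)
l,t,r,b=278,217,305,255
m=rim(W,p,113,120,(l,t,r,b)); print(stat(W,m))
for a in [36,-36,-72,-108]:
  th=np.radians(9.8+a); q=(524.55+100*np.cos(th),-107.7+100*np.sin(th))
  D=np.hypot(W[...,0]-q[0],W[...,1]-q[1]); m=(D<30)&(W[...,2]>103)&(W[...,2]<125)
  if m.sum(): print(a,np.round(q,1),stat(W,m)[:2],stat(W,m)[-2:])
E
```

```text
(179, array([625. , -90.5, 115.9]), np.float64(115.8), 'rect', array([625. , -91.6]), array([43.4, 44.2]), 74.3, 'circ', array([624.2, -90.2]), 23.8)
36 [594.3 -36. ] (12, array([597.1, -36.9, 107.6])) (array([596.7, -36.3]), 5.3)
-36 [ 614.3 -151.9] (16, array([ 616.6, -151.5,  106.6])) (array([ 615.8, -150.6]), 6.1)
-108 [ 510.3 -206.7] (13, array([ 513.1, -206.7,  107. ])) (array([ 513.1, -207.1]), 6.1)
```

```bash
python3 -m inch '{"grip":[0.5,0.5,0.5,0.5,0.5,0.5],"travel":[[0.5,-1,1],[1,-2.5,1],[2,-4,1],[2.85,-5.5,1],[2.85,-5.5,1],[2.85,-5.5,1]],"turn":[[0,0,-9],[0,0,-18],[0,0,-27],[0,0,-36],[0,0,-36],[0,0,-36]]}'
python3 - <<'E'
from h import *
p,d=snap('scene','s3.png'); a=cv2.resize(p[150:300,200:350,::-1],None,fx=4,fy=4);cv2.imwrite('pics/s3c.png',a)
E
```

```text
clock: 7.65
eef_pos: [624.0, -90.4, 151.1]
eef_rot: [3.136, -0.002, 0.176]
wrist_force: [0.4, 0.4, -0.3]
finger_gap: 70.4
```

View pics/s3c.png

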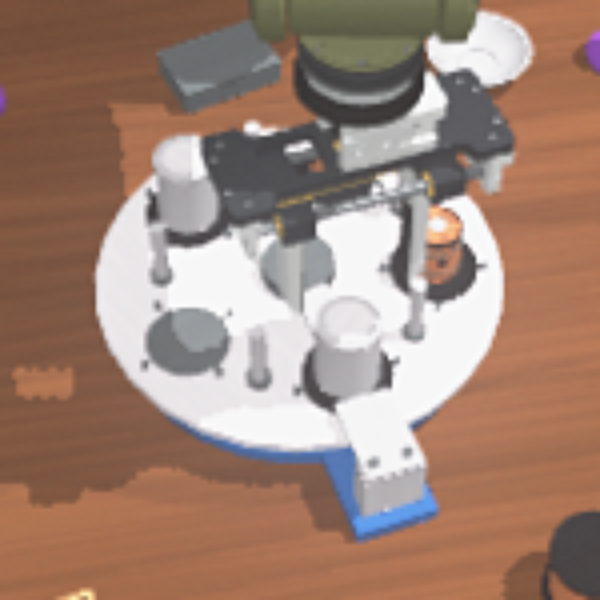

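```bash
python3 -m inch '{"grip":[0.5,0.5,0.5,0.5,-0.4,-0.4,-0.4,-0.4,-0.4],"travel":[[0,0,-3],[0,0,-6],[0,0,-7.3],[0,0,-7.3],[0,0,-7.3],[0,0,-7.3],[0,0,-7.3],[0,0,-7.3],[0,0,-7.3]],"turn":[[0,0,0],[0,0,0],[0,0,0],[0,0,0],[0,0,0],[0,0,0],[0,0,0],[0,0,0],[0,0,0]]}' 30
```

```text
clock: 8.82
eef_pos: [624.5, -90.6, 79.1]
eef_rot: [3.136, -0.004, 0.176]
wrist_force: [-0.0, -1.9, 6.4]
finger_gap: 45.2
```

```bash
python3 -m inch '{"grip":[-0.4,-0.4,-0.4,-0.4,-0.4,-0.4,-0.4,-0.4,-0.4,-0.4],"travel":[[0,0,0.4],[0,0,0.8],[0,0,1.2],[0,0,1.6],[0,0,2.2],[0,0,2.8],[0,0,3.5],[0,0,4.5],[0,0,5.5],[0,0,6.5]],"turn":[[0,0,0],[0,0,0],[0,0,0],[0,0,0],[0,0,0],[0,0,0],[0,0,0],[0,0,0],[0,0,0],[0,0,0]]}' 30
python3 -m inch '{"grip":[-0.4,-0.4,-0.4],"travel":[[0,0,2],[0,0,4],[0,0,4]],"turn":[[0,0,0],[0,0,0],[0,0,0]]}' 30
python3 - <<'E'
from h import *
p,d=snap('scene','s4.png'); a=cv2.resize(p[150:300,200:350,::-1],None,fx=4,fy=4);cv2.imwrite('pics/s4c.png',a)
E
```

```text
clock: 10.07
eef_pos: [624.5, -90.6, 145.0]
eef_rot: [3.136, -0.004, 0.176]
wrist_force: [0.2, 0.2, -0.7]
finger_gap: 45.1
clock: 10.45
eef_pos: [625.1, -90.7, 186.7]
eef_rot: [3.134, -0.007, 0.176]
wrist_force: [0.1, -0.5, -1.0]
finger_gap: 45.3
```

View pics/s4c.png

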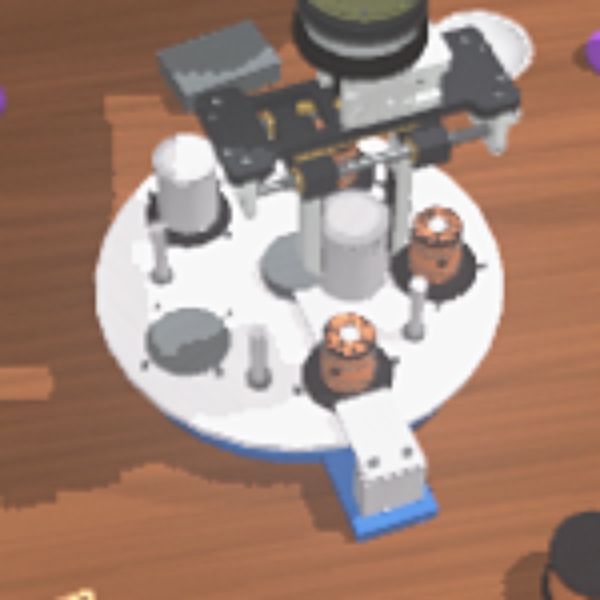

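```bash
cat >> h.py <<'E'
def tray(tag):
  for n,box in (('top',(20,120,190,330)),('scene',(350,140,480,290))):
    p,d=snap(n,tag+n+'.png'); W=world(n,d)
    m=rim(W,p,17,25,box)&(W[...,1]>180); 
    k,l,s,_=cv2.connectedComponentsWithStats(m.astype(np.uint8)); 
    j=1+np.argmax(s[1:,4]); q=W[l==j]; c,sz,a=cv2.minAreaRect(q[:,:2].astype(np.float32))
    print(n,np.round(c,1),np.round(sz,1),round(a,1),len(q),s[j])
E
python3 - <<'E'
from h import *
tray('a')
p,d=manip.camera('scene');W=world('scene',d)
s=manip.read_state()['eef_pos'];D=np.hypot(W[...,0]-s[0],W[...,1]-s[1]);m=(D<22)&(W[...,2]>190)&(W[...,2]<240);print(s,np.histogram(W[m][:,2],bins=range(190,240,3)))
E
```

```text
top [471.3 272.6] [ 46.7 184.3] 57.0 146 [104 207  44  65 146]
scene [524.1 331.6] [151.  238.9] 71.5 349 [388 176  54  62 349]
[624.16533918 -90.51715874 183.92292314] (array([  1,   5,   5,   6,   5,   6,   5,   4,   5,  51, 114,  14,   0,
         0,   0,   0]), array([190, 193, 196, 199, 202, 205, 208, 211, 214, 217, 220, 223, 226,
       229, 232, 235, 238]))
```

View pics/atop.png

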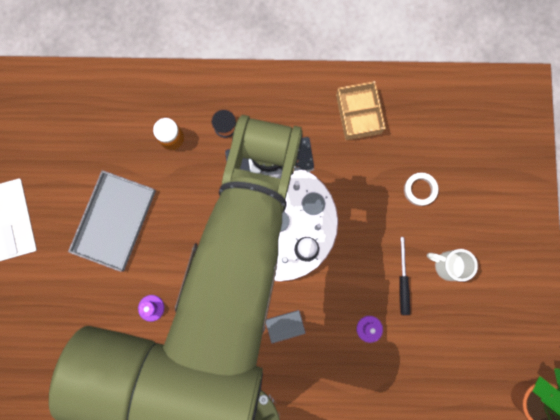

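```bash
python3 -m inch '{"grip":[-0.4,-0.4,-0.4,-0.4,-0.4,-0.4,-0.4,-0.4,-0.4,-0.4],"travel":[[-1,3,0],[-2,7,0],[-4,12,0],[-6,17,0],[-8,22,0],[-9.5,27,0],[-11,32,0],[-12.5,37,0],[-14,41,0],[-14.8,43.8,0]],"turn":[[0,0,5],[0,0,10],[0,0,17],[0,0,24],[0,0,31],[0,0,38],[0,0,45],[0,0,52],[0,0,58],[0,0,61]]}' 30
python3 -m inch '{"grip":[-0.4,-0.4,-0.4,-0.4],"travel":[[0,1,-1],[0,1,-2],[0,1,-2],[0,1,-2]],"turn":[[0,0,0],[0,0,0],[0,0,0],[0,0,0]]}' 30
python3 -c "
from h import *
tray('b')"
```

```text
clock: 11.9
eef_pos: [475.0, 349.1, 183.1]
eef_rot: [3.137, -0.002, 1.244]
wrist_force: [0.0, -0.6, -1.2]
finger_gap: 45.2
clock: 12.4
eef_pos: [475.5, 358.3, 163.2]
eef_rot: [3.137, -0.002, 1.243]
wrist_force: [0.6, 0.6, -0.6]
finger_gap: 45.2
top [427.2 297.4] [ 58.5 119.8] 37.4 104 [ 97 234  39  38 104]
scene [570.6 316.1] [151.2 137. ] 71.4 188 [389 202  53  36 188]
```

```bash
python3 -m inch '{"grip":[-0.4,-0.4,-0.4,-0.4,-0.4,-0.4,-0.4,-0.4],"travel":[[0,-1.05,0],[0,-1.05,-4],[0,-1.05,-8],[0,-1.05,-11],[0,-1.05,-12.5],[0,-1.05,-13.1],[0,-1.05,-13.4],[0,-1.05,-13.4]],"turn":[[0,0,0],[0,0,0],[0,0,0],[0,0,0],[0,0,0],[0,0,0],[0,0,0],[0,0,0]]}' 30

```

```text
clock: 13.5
eef_pos: [475.7, 348.3, 30.3]
eef_rot: [3.136, -0.003, 1.243]
wrist_force: [0.6, -0.7, -0.9]
finger_gap: 44.8
```

```bash
python3 -m inch '{"grip":[-0.4,-0.4,-0.4],"travel":[[0,0,-0.15],[0,0,-0.3],[0,0,-0.3]],"turn":[[0,0,0],[0,0,0],[0,0,0]]}' 30

```

```text
clock: 13.88
eef_pos: [475.7, 348.3, 27.2]
eef_rot: [3.136, -0.003, 1.243]
wrist_force: [0.2, -0.5, -1.6]
finger_gap: 45.3
```

```bash
python3 -m inch '{"grip":[-0.4,-0.4,-0.4],"travel":[[0,0,-0.1],[0,0,-0.2],[0,0,-0.2]],"turn":[[0,0,0],[0,0,0],[0,0,0]]}' 30

```

```text
clock: 14.25
eef_pos: [476.0, 348.5, 27.0]
eef_rot: [3.135, -0.004, 1.243]
wrist_force: [-6.4, -4.9, 18.0]
finger_gap: 45.4
```

Contact. Release and rise.

```bash
python3 -m inch '{"grip":[-0.4,0.3,0.3,0.3,0.3,0.3,0.3,0.3,0.3],"travel":[[0,0,0.05],[0,0,0.05],[0,0,0.05],[0,0,0.05],[0,0,0.05],[0,0,3],[0,0,7],[0,0,11],[0,0,15]],"turn":[[0,0,0],[0,0,0],[0,0,0],[0,0,0],[0,0,0],[0,0,0],[0,0,0],[0,0,0],[0,0,0]]}' 30
python3 - <<'E'
from h import *
p,d=snap('scene','s5.png'); a=cv2.resize(p[130:280,330:530,::-1],None,fx=4,fy=4);cv2.imwrite('pics/s5c.png',a)
E
```

```text
clock: 15.38
eef_pos: [475.8, 348.4, 178.3]
eef_rot: [3.135, -0.004, 1.243]
wrist_force: [0.8, -0.1, -0.3]
finger_gap: 60.8
```

View pics/s5c.png

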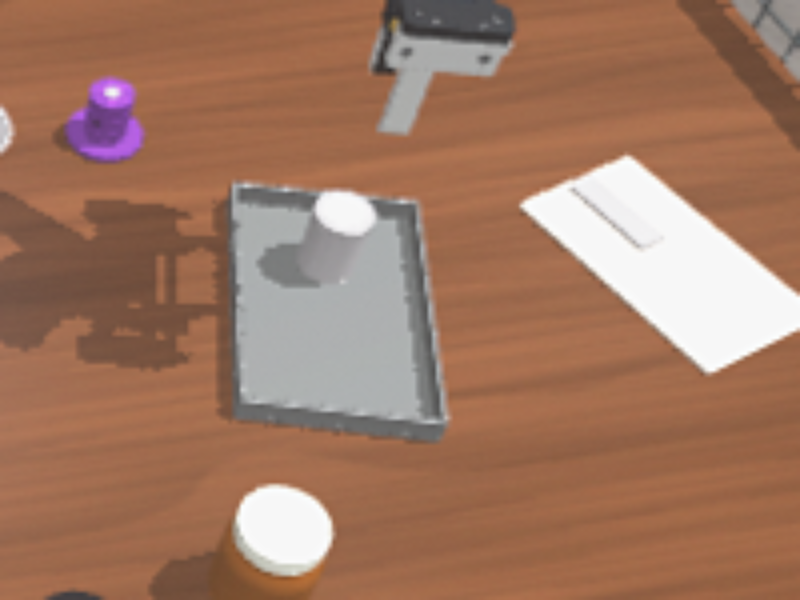

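```bash
python3 -m inch '{"grip":[0,-0.3,-0.3,-0.3,-0.3,-0.3,-0.3,-0.3,-0.3,-0.3],"travel":[[1,-4,0],[2.5,-9,0],[4,-14,0],[5.5,-19,0],[7,-24,0],[9,-29,0],[10.5,-34,-1],[11.9,-38.4,-3],[11.9,-38.4,-3],[11.9,-38.4,-3]],"turn":[[0,0,-3],[0,0,-6],[0,0,-9],[0,0,-12],[0,0,-15],[0,0,-19],[0,0,-23],[0,0,-25.4],[0,0,-25.4],[0,0,-25.4]]}' 15

```

```text
clock: 16.68
eef_pos: [596.3, -34.2, 154.1]
eef_rot: [3.131, -0.01, 0.8]
wrist_force: [-0.2, 0.5, -0.5]
finger_gap: 33.1
```

```bash
python3 -m inch '{"grip":[-0.3,-0.3,-0.3,-0.3,-0.3,-1,-1,-1,-1],"travel":[[-0.13,-0.17,0],[-0.13,-0.17,-3],[-0.13,-0.17,-6],[-0.13,-0.17,-7.3],[-0.13,-0.17,-7.3],[-0.13,-0.17,-7.3],[-0.13,-0.17,-7.3],[-0.13,-0.17,-7.3],[-0.13,-0.17,-7.3]],"turn":[[0,0,0],[0,0,0],[0,0,0],[0,0,0],[0,0,0],[0,0,0],[0,0,0],[0,0,0],[0,0,0]]}' 15
python3 -c "
from h import *
p=manip.read_state()['eef_pos'];print(p)
arc(p,36,8)
for a in (81.8,117.8,153.8):
  print();t=np.radians(a);arc((524.55+100*np.cos(t),-107.7+100*np.sin(t)),36,8)"
```

```text
clock: 17.8
eef_pos: [595.5, -36.0, 82.0]
eef_rot: [3.129, -0.011, 0.8]
wrist_force: [1.4, -0.6, 6.3]
finger_gap: 11.8
[595.52668023 -36.03956336  81.95226742]
angle 45.27465541654806 r 100.86083142490651
[-0.64, 0.47] 4.5
[-1.26, 0.95] 9.0
[-1.91, 1.39] 13.5
[-2.6, 1.77] 18.0
[-3.32, 2.09] 22.5
[-4.05, 2.36] 27.0
[-4.81, 2.57] 31.5
[-5.58, 2.72] 36.0

angle 81.8 r 100.00000000000001
[-0.78, 0.08] 4.5
[-1.57, 0.1] 9.0
[-2.35, 0.06] 13.5
[-3.13, -0.04] 18.0
[-3.9, -0.21] 22.5
[-4.65, -0.43] 27.0
[-5.38, -0.71] 31.5
[-6.09, -1.05] 36.0

angle 117.8 r 100.0
[-0.68, -0.39] 4.5
[-1.33, -0.84] 9.0
[-1.94, -1.33] 13.5
[-2.51, -1.87] 18.0
[-3.03, -2.46] 22.5
[-3.51, -3.08] 27.0
[-3.93, -3.74] 31.5
[-4.31, -4.43] 36.0

angle 153.80000000000004 r 100.00000000000001
[-0.32, -0.72] 4.5
[-0.58, -1.46] 9.0
[-0.78, -2.22] 13.5
[-0.93, -2.99] 18.0
[-1.01, -3.77] 22.5
[-1.03, -4.55] 27.0
[-0.98, -5.34] 31.5
[-0.88, -6.12] 36.0
```

```bash
python3 -m inch '{"grip":[-1,-1,-1,-1,-1,-1,-1,-1,-1,-1],"travel":[[-0.64,0.47,0],[-1.26,0.95,0],[-1.91,1.39,0],[-2.6,1.77,0],[-3.32,2.09,0],[-4.05,2.36,0],[-4.81,2.57,0],[-5.58,2.72,0],[-5.58,2.72,0],[-5.58,2.72,0]],"turn":[[0,0,4.5],[0,0,9],[0,0,13.5],[0,0,18],[0,0,22.5],[0,0,27],[0,0,31.5],[0,0,36],[0,0,36],[0,0,36]]}' 15
```

```text
clock: 19.05
eef_pos: [539.9, -8.9, 82.0]
eef_rot: [3.129, -0.011, 1.427]
wrist_force: [-0.3, -1.8, 0.9]
finger_gap: 11.3
```

```bash
python3 -m inch '{"grip":[-1,-1,-1,-1,-1,-1,-1,-1,-1,-1],"travel":[[-0.78,0.08,0],[-1.57,0.1,0],[-2.35,0.06,0],[-3.13,-0.04,0],[-3.9,-0.21,0],[-4.65,-0.43,0],[-5.38,-0.71,0],[-6.09,-1.05,0],[-6.09,-1.05,0],[-6.09,-1.05,0]],"turn":[[0,0,4.5],[0,0,9],[0,0,13.5],[0,0,18],[0,0,22.5],[0,0,27],[0,0,31.5],[0,0,36],[0,0,36],[0,0,36]]}' 15
```

```text
clock: 20.3
eef_pos: [479.0, -19.5, 82.0]
eef_rot: [3.13, -0.011, 2.053]
wrist_force: [-4.1, -1.6, 3.3]
finger_gap: 11.8
```

```bash
python3 -m inch '{"grip":[-1,-1,-1,-1,-1,-1,-1,-1,-1,-1],"travel":[[-0.68,-0.39,0],[-1.33,-0.84,0],[-1.94,-1.33,0],[-2.51,-1.87,0],[-3.03,-2.46,0],[-3.51,-3.08,0],[-3.93,-3.74,0],[-4.31,-4.43,0],[-4.31,-4.43,0],[-4.31,-4.43,0]],"turn":[[0,0,4.5],[0,0,9],[0,0,13.5],[0,0,18],[0,0,22.5],[0,0,27],[0,0,31.5],[0,0,36],[0,0,36],[0,0,36]]}' 15
```

```text
clock: 21.55
eef_pos: [435.9, -63.5, 81.9]
eef_rot: [3.13, -0.011, 2.679]
wrist_force: [-5.2, 1.3, 4.8]
finger_gap: 11.4
```

```bash
python3 -m inch '{"grip":[-1,-1,-1,-1,-1,-1,-1,-1,-1,-1],"travel":[[-0.34,-0.72,0],[-0.61,-1.46,0],[-0.82,-2.22,0],[-0.98,-2.99,0],[-1.06,-3.77,0],[-1.08,-4.55,0],[-1.04,-5.34,0],[-0.95,-6.12,0],[-0.95,-6.12,0],[-0.95,-6.12,0]],"turn":[[0,0,4.5],[0,0,9],[0,0,13.5],[0,0,18],[0,0,22.5],[0,0,27],[0,0,31.5],[0,0,36],[0,0,36],[0,0,36]]}' 15
python3 -m inch '{"grip":[-1,-0.3,-0.3,-0.3,-0.3,-0.3,-0.3],"travel":[[0,0,0],[0,0,0],[0,0,0],[0,0,0],[0,0,3],[0,0,6],[0,0,8]],"turn":[[0,0,0],[0,0,0],[0,0,0],[0,0,0],[0,0,0],[0,0,0],[0,0,0]]}'
python3 - <<'E'
from h import *
p,d=snap('scene','s6.png'); a=cv2.resize(p[150:300,200:350,::-1],None,fx=4,fy=4);cv2.imwrite('pics/s6c.png',a)
W=world('scene',d)
for a in [0,36,72,-36,-72,-108]:
  th=np.radians(9.8+a); q=(524.55+100*np.cos(th),-107.7+100*np.sin(th))
  D=np.hypot(W[...,0]-q[0],W[...,1]-q[1]); m=(D<30)&(W[...,2]>95)&(W[...,2]<125)
  if m.sum(): print(a,np.round(q,1),stat(W,m)[:2],stat(W,m)[-2:])
E
```

```text
clock: 22.8
eef_pos: [426.7, -125.2, 82.0]
eef_rot: [3.132, -0.011, -2.978]
wrist_force: [-3.4, -5.5, 1.2]
finger_gap: 11.6
clock: 23.68
eef_pos: [427.1, -125.3, 163.3]
eef_rot: [3.132, -0.01, -2.979]
wrist_force: [0.2, -0.1, -0.8]
finger_gap: 33.2
0 [623.1 -90.7] (252, array([629.2, -91.7, 112.5])) (array([624.9, -91.5]), 23.9)
36 [594.3 -36. ] (22, array([597.6, -37.1, 103.7])) (array([596.4, -37. ]), 5.5)
-36 [ 614.3 -151.9] (20, array([ 617. , -151.9,  105. ])) (array([ 615.9, -151.6]), 6.5)
-72 [ 571.2 -196.2] (125, array([ 573.8, -196.2,   99.4])) (array([ 572.5, -195.2]), 19.7)
-108 [ 510.3 -206.7] (21, array([ 514. , -207.1,  103.8])) (array([ 511.8, -205.4]), 7.9)
```

View pics/s6c.png

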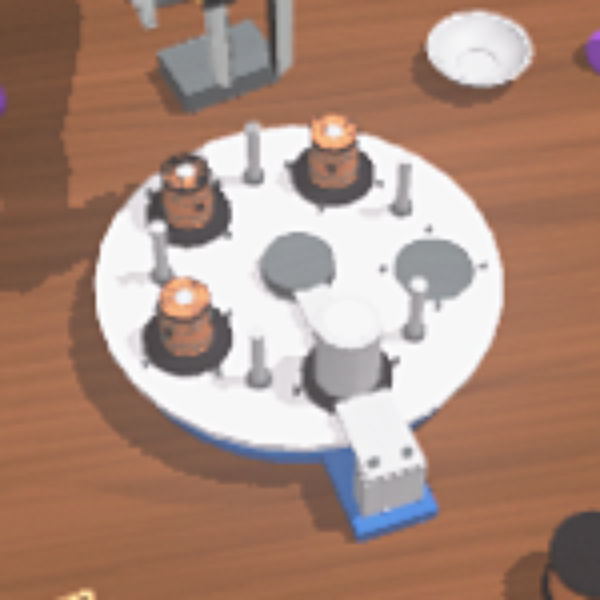

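```bash
python3 -m inch '{"grip":[0.5,0.5,0.5,0.5,0.5,0.5,0.5],"travel":[[3,0.5,0],[8,1.5,0],[13,2.3,0],[17,3,0],[19.7,3.5,-1],[19.7,3.5,-1],[19.7,3.5,-1]],"turn":[[0,0,0.3],[0,0,0.3],[0,0,0.3],[0,0,0.3],[0,0,0.3],[0,0,0.3],[0,0,0.3]]}' 30
```

```text
clock: 24.6
eef_pos: [624.3, -90.6, 155.0]
eef_rot: [3.133, -0.008, -2.973]
wrist_force: [-0.3, -0.0, 0.7]
finger_gap: 70.7
```

```bash
python3 -m inch '{"grip":[0.5,0.5,0.5,0.5,-0.4,-0.4,-0.4,-0.4,-0.4],"travel":[[0,0,-3],[0,0,-6],[0,0,-7.6],[0,0,-7.6],[0,0,-7.6],[0,0,-7.6],[0,0,-7.6],[0,0,-7.6],[0,0,-7.6]],"turn":[[0,0,0],[0,0,0],[0,0,0],[0,0,0],[0,0,0],[0,0,0],[0,0,0],[0,0,0],[0,0,0]]}' 30
```

```text
clock: 25.72
eef_pos: [624.7, -90.7, 79.7]
eef_rot: [3.134, -0.007, -2.973]
wrist_force: [-0.4, -0.7, 5.9]
finger_gap: 46.1
```

```bash
python3 -m inch '{"grip":[-0.4,-0.4,-0.4,-0.4,-0.4,-0.4,-0.4,-0.4,-0.4,-0.4],"travel":[[0,0,0.4],[0,0,0.8],[0,0,1.2],[0,0,1.6],[0,0,2.2],[0,0,2.8],[0,0,3.5],[0,0,4.5],[0,0,5.5],[0,0,6.5]],"turn":[[0,0,0],[0,0,0],[0,0,0],[0,0,0],[0,0,0],[0,0,0],[0,0,0],[0,0,0],[0,0,0],[0,0,0]]}' 30
python3 -m inch '{"grip":[-0.4,-0.4,-0.4],"travel":[[0,0,2],[0,0,4],[0,0,4]],"turn":[[0,0,0],[0,0,0],[0,0,0]]}' 30
python3 - <<'E'
from h import *
p,d=snap('scene','s7.png'); a=p[150:300,200:500,::-1];cv2.imwrite('pics/s7c.png',cv2.resize(a,(800,400)))
tray('c')
E
```

```text
clock: 26.98
eef_pos: [624.7, -90.7, 145.6]
eef_rot: [3.134, -0.007, -2.973]
wrist_force: [0.1, -0.1, -0.8]
finger_gap: 46.0
clock: 27.35
eef_pos: [625.3, -90.9, 187.3]
eef_rot: [3.135, -0.004, -2.973]
wrist_force: [-0.8, -0.2, -1.5]
finger_gap: 46.0
top [536.4 292.6] [ 81.6 230.2] 70.6 226 [ 95 174  62  88 226]
scene [568.1 322.4] [149.6 197. ] 70.6 204 [391 194  53  51 204]
```

View pics/s7c.png

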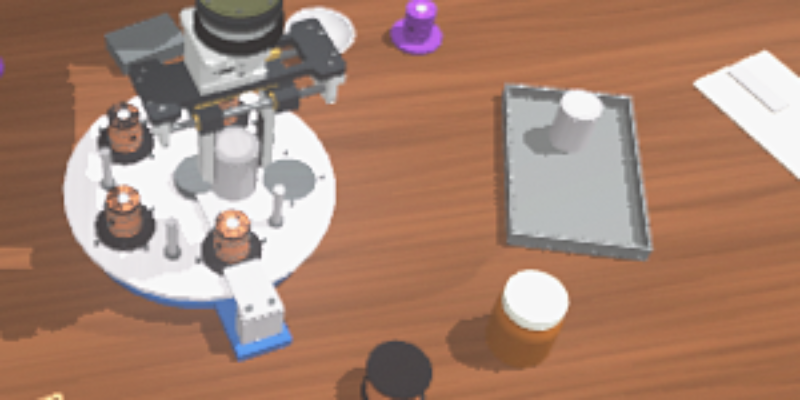

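```bash
cat >> h.py <<'E'
def tray2():
  for n,box in (('top',(40,140,175,300)),('scene',(370,160,460,260))):
    p,d=manip.camera(n); W=world(n,d); m=rim(W,p,18.5,24,box)
    m&=cv2.blur(m.astype(np.float32),(5,5))>0.1
    q=W[m][:,:2].astype(np.float32); c,sz,a=cv2.minAreaRect(q); b=(W[...,2]>62)&(W[...,2]<68)&rim(W,p,62,68,box)
    print(n,np.round(c,1),np.round(sz,1),round(a,1),len(q),'cap top',W[b].mean(0).round(1),b.sum())
E
python3 -c "
from h import *
tray2()"
```

```text
top [547.8 326.5] [152.1 229.8] 71.4 319 cap top [507.7 337.5  64.6] 175
scene [549.9 327.5] [151.  234.4] 71.1 295 cap top [504.  342.6  64.6] 118
```

```bash
python3 -m inch '{"grip":[-0.4,-0.4,-0.4,-0.4,-0.4,-0.4,-0.4,-0.4,-0.4,-0.4],"travel":[[0,3,0],[-0.5,8,0],[-1,13,0],[-1.3,18,0],[-1.7,23,0],[-2,28,0],[-2.5,33,0],[-2.7,37,-1],[-2.9,40.2,-2],[-2.9,40.2,-2]],"turn":[[0,0,-3],[0,0,-6],[0,0,-9],[0,0,-12],[0,0,-15],[0,0,-18],[0,0,-21],[0,0,-25],[0,0,-28.7],[0,0,-28.7]]}' 30
python3 -m inch '{"grip":[-0.4,-0.4],"travel":[[0,0,0],[0,0,0]],"turn":[[0,0,0],[0,0,0]]}' 30
python3 -c "
from h import *
tray2()"
```

```text
clock: 28.85
eef_pos: [594.3, 313.1, 162.7]
eef_rot: [3.135, -0.01, 2.811]
wrist_force: [0.0, -0.8, -1.3]
finger_gap: 45.9
clock: 29.1
eef_pos: [594.5, 312.2, 162.8]
eef_rot: [3.135, -0.01, 2.811]
wrist_force: [0.4, -0.1, -1.4]
finger_gap: 45.8
top [590.1 307.6] [149.4 310.6] 74.3 176 cap top [702.8 198.5  64.2] 10
scene [550.9 326.7] [151.3 232.7] 71.4 264 cap top [501.6 334.9  64.7] 64
```

```bash
python3 -m inch '{"grip":[-0.4,-0.4,-0.4,-0.4,-0.4,-0.4,-0.4,-0.4],"travel":[[0.1,0,-3],[0.1,0,-7],[0.1,0,-10],[0.1,0,-12],[0.1,0,-13],[0.1,0,-13.3],[0.1,0,-13.3],[0.1,0,-13.3]],"turn":[[0,0,0],[0,0,0],[0,0,0],[0,0,0],[0,0,0],[0,0,0],[0,0,0],[0,0,0]]}' 30
python3 -m inch '{"grip":[-0.4,-0.4,-0.4],"travel":[[0,0,-0.1],[0,0,-0.2],[0,0,-0.2]],"turn":[[0,0,0],[0,0,0],[0,0,0]]}' 30
```

```text
clock: 30.2
eef_pos: [596.0, 312.5, 30.9]
eef_rot: [3.134, -0.009, 2.81]
wrist_force: [0.8, 0.5, -0.2]
finger_gap: 46.1
clock: 30.58
eef_pos: [595.9, 312.5, 28.9]
eef_rot: [3.134, -0.009, 2.81]
wrist_force: [-0.6, 0.4, -0.7]
finger_gap: 45.8
```

```bash
python3 -m inch '{"grip":[-0.4,-0.4,-0.4],"travel":[[0,0,-0.1],[0,0,-0.2],[0,0,-0.2]],"turn":[[0,0,0],[0,0,0],[0,0,0]]}' 30
python3 -m inch '{"grip":[-0.4,0.3,0.3,0.3,0.3,0.3,0.3,0.3,0.3],"travel":[[0,0,0.05],[0,0,0.05],[0,0,0.05],[0,0,0.05],[0,0,0.05],[0,0,3],[0,0,7],[0,0,11],[0,0,15]],"turn":[[0,0,0],[0,0,0],[0,0,0],[0,0,0],[0,0,0],[0,0,0],[0,0,0],[0,0,0],[0,0,0]]}' 30
python3 - <<'E'
from h import *
p,d=snap('scene','s8.png'); a=cv2.resize(p[130:280,330:530,::-1],None,fx=4,fy=4);cv2.imwrite('pics/s8c.png',a)
E
```

```text
clock: 30.95
eef_pos: [596.0, 312.6, 27.8]
eef_rot: [3.134, -0.009, 2.81]
wrist_force: [-4.0, -1.0, 6.9]
finger_gap: 46.0
clock: 32.08
eef_pos: [595.9, 312.5, 179.1]
eef_rot: [3.134, -0.009, 2.81]
wrist_force: [0.3, 0.2, -0.2]
finger_gap: 61.4
```

View pics/s8c.png

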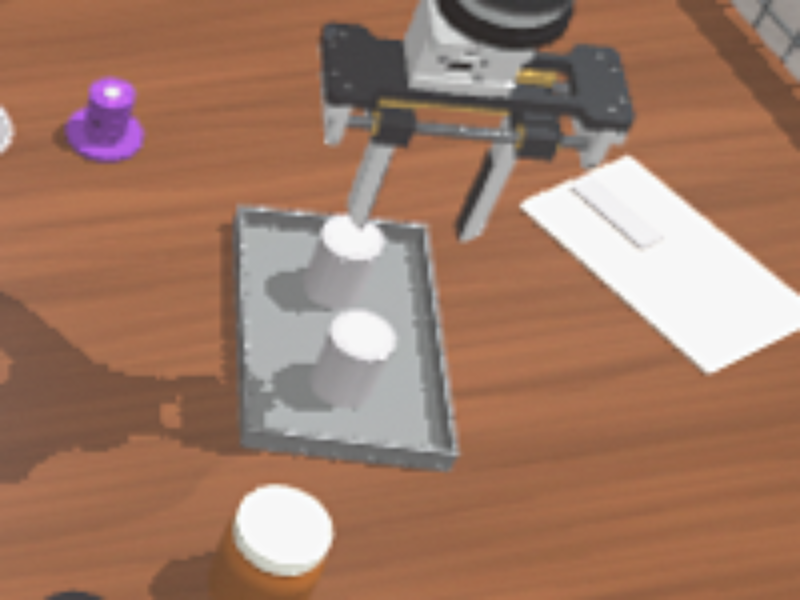

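```bash
python3 -m inch '{"grip":[0,-0.3,-0.3,-0.3,-0.3,-0.3,-0.3,-0.3,-0.3,-0.3],"travel":[[-1,-3,0],[-2,-8,0],[-4,-13,0],[-6,-18,0],[-8,-23,0],[-10,-28,-1],[-11.7,-33.2,-3],[-11.7,-33.2,-3],[-11.7,-33.2,-3],[-11.7,-33.2,-3]],"turn":[[0,0,-5],[0,0,-11],[0,0,-17],[0,0,-23],[0,0,-30],[0,0,-37],[0,0,-43],[0,0,-43],[0,0,-43],[0,0,-43]]}' 15
```

```text
clock: 33.38
eef_pos: [481.0, -17.8, 155.7]
eef_rot: [3.128, -0.003, 2.062]
wrist_force: [-0.5, -1.1, 0.1]
finger_gap: 32.6
```

```bash
python3 -m inch '{"grip":[-0.3,-0.3,-0.3,-0.3,-0.3,-1,-1,-1,-1],"travel":[[-0.25,-0.13,0],[-0.25,-0.13,-3],[-0.25,-0.13,-6],[-0.25,-0.13,-7.5],[-0.25,-0.13,-7.5],[-0.25,-0.13,-7.5],[-0.25,-0.13,-7.5],[-0.25,-0.13,-7.5],[-0.25,-0.13,-7.5]],"turn":[[0,0,0],[0,0,0],[0,0,0],[0,0,0],[0,0,0],[0,0,0],[0,0,0],[0,0,0],[0,0,0]]}' 15

```

```text
clock: 34.5
eef_pos: [478.7, -19.2, 81.4]
eef_rot: [3.127, -0.002, 2.062]
wrist_force: [-1.9, -0.1, 5.5]
finger_gap: 11.9
```

```bash
python3 -m inch '{"grip":[-1,-1,-1,-1,-1,-1,-1,-1,-1,-1],"travel":[[0.7,0.36,0],[1.43,0.64,0],[2.19,0.86,0],[2.96,1.01,0],[3.73,1.11,0],[4.52,1.15,0],[5.3,1.12,0],[6.08,1.04,0],[6.08,1.04,0],[6.08,1.04,0]],"turn":[[0,0,-4.5],[0,0,-9],[0,0,-13.5],[0,0,-18],[0,0,-22.5],[0,0,-27],[0,0,-31.5],[0,0,-36],[0,0,-36],[0,0,-36]]}' 15
```

```text
clock: 35.75
eef_pos: [539.4, -8.5, 81.5]
eef_rot: [3.127, -0.003, 1.436]
wrist_force: [0.8, 4.2, 0.4]
finger_gap: 11.6
```

```bash
python3 -m inch '{"grip":[-1,-1,-1,-1,-1,-1,-1,-1,-1,-1],"travel":[[0.77,-0.17,0],[1.53,-0.38,0],[2.27,-0.65,0],[2.98,-0.98,0],[3.67,-1.36,0],[4.33,-1.8,0],[4.95,-2.27,0],[5.53,-2.8,0],[5.53,-2.8,0],[5.53,-2.8,0]],"turn":[[0,0,-4.5],[0,0,-9],[0,0,-13.5],[0,0,-18],[0,0,-22.5],[0,0,-27],[0,0,-31.5],[0,0,-36],[0,0,-36],[0,0,-36]]}' 15
python3 -m inch '{"grip":[-1,-0.3,-0.3,-0.3,-0.3,-0.3,-0.3],"travel":[[0,0,0],[0,0,0],[0,0,0],[0,0,0],[0,0,3],[0,0,6],[0,0,10]],"turn":[[0,0,0],[0,0,0],[0,0,0],[0,0,0],[0,0,0],[0,0,0],[0,0,0]]}'
python3 -m inch '{"grip":[-0.3,-0.3,-0.3,-0.3,-0.3,-0.3,-0.3,-0.3],"travel":[[-2,3,0],[-5,8,1],[-9,13,2],[-12,18,2],[-15,22,2],[-15,26,2],[-15,26,2],[-15,26,2]],"turn":[[0,0,0],[0,0,0],[0,0,0],[0,0,0],[0,0,0],[0,0,0],[0,0,0],[0,0,0]]}'
python3 - <<'E'
from h import *
p,d=snap('scene','s9.png'); a=cv2.resize(p[150:300,200:500,::-1],(800,400));cv2.imwrite('pics/s9c.png',a)
p2,d2=snap('top','t9.png')
from scipy.optimize import least_squares
for n,W in (('scene',world('scene',d)),('top',world('top',d2))):
 for a in [0,36,72,108,144,180,216,-36,-72,-108]:
  th=np.radians(9.8+a); q=(524.55+100*np.cos(th),-107.7+100*np.sin(th))
  D=np.hypot(W[...,0]-q[0],W[...,1]-q[1]); m=(D<22)&(W[...,2]>95)&(W[...,2]<125)
  if m.sum(): print(n,a,np.round(q,1),stat(W,m)[:2],stat(W,m)[-2:])
tray2()
E
```

```text
clock: 37.0
eef_pos: [595.5, -36.0, 81.6]
eef_rot: [3.126, -0.005, 0.809]
wrist_force: [10.6, 4.5, -5.2]
finger_gap: 11.8
clock: 37.88
eef_pos: [595.0, -36.0, 182.0]
eef_rot: [3.127, -0.004, 0.809]
wrist_force: [0.3, 0.7, 0.1]
finger_gap: 32.9
clock: 38.88
eef_pos: [445.0, 223.5, 202.0]
eef_rot: [3.127, -0.004, 0.809]
wrist_force: [0.4, -0.2, 0.0]
finger_gap: 32.9
scene 36 [594.3 -36. ] (20, array([598.1, -37.1, 104.4])) (array([597.7, -35.8]), 5.8)
scene 72 [538.8  -8.7] (115, array([540.5,  -9.4,  99.4])) (array([538.4,  -8.6]), 20.6)
scene 108 [477.9 -19.2] (21, array([480.9, -20. , 104.3])) (array([479.5, -19.4]), 8.5)
scene 144 [434.8 -63.5] (98, array([438.2, -64.1,  99.4])) (array([436.6, -63.7]), 19.9)
scene 180 [ 426.  -124.7] (20, array([ 430.6, -125. ,  103.4])) (array([ 429.3, -125. ]), 6.1)
scene 216 [ 454.8 -179.4] (102, array([ 457.7, -180. ,   99.1])) (array([ 456.8, -179.7]), 19.1)
scene -36 [ 614.3 -151.9] (23, array([ 618. , -151.9,  104.6])) (array([ 616.4, -152.1]), 6.5)
scene -72 [ 571.2 -196.2] (125, array([ 574.2, -196. ,   99.3])) (array([ 572.9, -196.8]), 19
[... 363 characters left out ...]
44 [434.8 -63.5] (173, array([434.5, -64. ,  99.7])) (array([434.5, -64.3]), 18.7)
top 180 [ 426.  -124.7] (19, array([ 425.9, -125.1,  107.4])) (array([ 425.9, -125.3]), 5.8)
top 216 [ 454.8 -179.4] (174, array([ 455.3, -179.7,   99.7])) (array([ 455.2, -179.9]), 18.5)
top -36 [ 614.3 -151.9] (21, array([ 613.3, -151.7,  105.2])) (array([ 614.1, -151.7]), 5.9)
top -72 [ 571.2 -196.2] (173, array([ 571.3, -195.8,   99.8])) (array([ 570.6, -196.7]), 19.0)
top -108 [ 510.3 -206.7] (21, array([ 510.2, -206.6,  107. ])) (array([ 510.7, -207.1]), 6.0)
top [606.5 305.4] [156.2 298.9] 69.4 199 cap top [598.1 307.6  64.5] 172
scene [549.8 327.4] [151.8 233.5] 71.3 312 cap top [554.  326.6  64.4] 248
```

View pics/s9c.png

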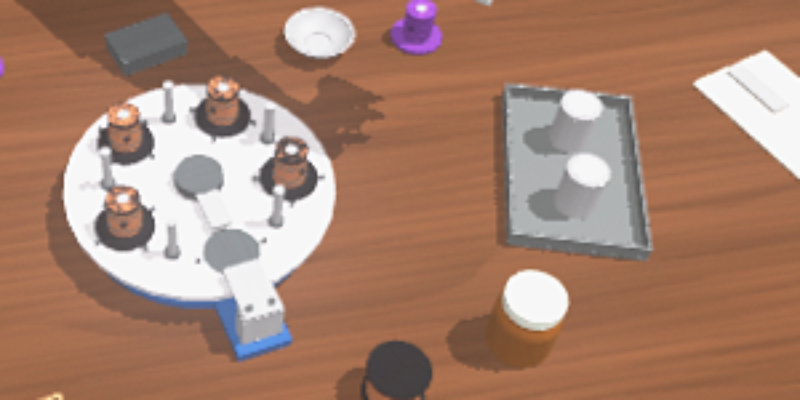

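View pics/t9.png

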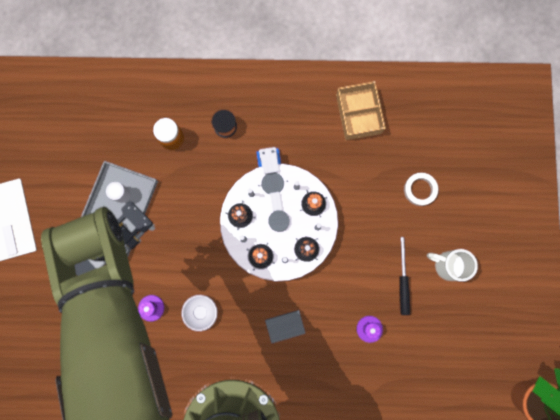

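All coils sit at their pocket positions with tops at about 100 mm. The table is home and both caps stand in the tray with tops at about 64 mm. The other things are unmoved.

```bash
python3 -c "
from cell import manip
print(manip.read_state()['clock']);print(manip.sign_off())"
```

```text
39.075
the job is handed in; nothing more can be done
None
```

The job is done and handed in at about 39 s. Only coils 1 and 4 had caps. I turned the table by pinching a drive pin so each one clicked home under the fork, and lifted its cap straight off. Both caps stand on the tray floor.

- **Coils and table:** In the last pictures all four coils sit bare in their pockets, with tops at about 100 mm. The empty pocket is back under the fork, and the pins are within 2 mm of their expected home positions from the top camera. The scene camera read up to about 5 mm farther out in x, as it had done in its earlier readings.
- **Caps and tray:** Both caps are upright, with tops at about 64 mm, as expected for 60 mm caps on the 4 mm floor. The tray was knocked about 25 mm aside between the two placements. I measured it again before setting down the second cap.
- **Other things:** The bystanders and the purple look-alikes look untouched in the last pictures.
- **A check that disagreed:** In the final look the top camera's tray measurement was unusable because the arm was blocking its view. The scene camera's tray measurement agreed with its earlier one.

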